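# Clamp a ceramic core in the notched slide jig

## Task

Clamp the ceramic core in the slide jig: lift the release bar of the carriage and hold it up while you slide the carriage forward until the sprung pad has pushed the core home against the backstop, then let the bar down so that its latch drops fully into the nearest notch in which the pad keeps the core snugly pressed, and let go. The core is brittle, so do not push the sprung pad to the end of its travel, and leave the other things on the bench where they are.

Things in the scene. Friction and masses are not known exactly. Their poses are not given: they have to be found in the camera images.
- jig: Clamping jig, fixed to the table: a flat aluminium base plate 180 x 460 mm, 20 mm thick, with two guide rails along its length. Origin: centre of the underside, on the table. Its y axis runs along the rails, from the sliding carriage towards the backstop; z up.
- carriage (a joint): How far (m) the grey carriage (124 mm wide, 90 mm long) has slid along the jig's +y, towards the backstop. Travel -0.004 to 0.165. It starts latched in a long parking slot, somewhere between 0 and 0.030, and cannot leave the slot forwards unless the release bar is lifted. Sliding friction about 2.5 N.
- release_bar (a joint): How far (m) the release bar is lifted relative to the carriage: 0 = latch fully down, 0.014 = upper stop. A spring and its weight pull it down with about 5 N at 0, 7 N at the top. Above 0.008 its latch tooth is clear of the notch strip's ribs; let down between notches it rests on a rib at 0.008. In a notch it drops to 0.
- latch (a point): Lower end of the bar's latch tooth, 6.5 mm long along the rails, over a steel strip on the jig's +x side. Strip: the parking slot, then a row of square notches along the rest of the travel, 9 mm long at 12 mm pitch with 3 mm ribs between. The strip is screwed down up to 6 mm either way along the jig, so where its notches lie is not known beforehand: feel or watch for the bar dropping.
- bar_grip (a point): Centre of the release bar's grip: dark level bar across the carriage, along the jig's x, 136 mm long, 14 mm wide (along jig y), 16 mm high, 108 mm above the table when down, 36 mm clear under its middle, on two 10 mm stems 60 mm to each side; nothing in the jig is higher. Pinch from above, fingers closing along jig y. Fingers a few mm wider than the bar still push it along while it is free to drop.
- pad: Sprung rubber-faced jaw pad on the front of the carriage, 60 mm wide, 50 mm high. Origin: on the pad's front face, centre of its width, level with the table top (that is, below it); axes as the jig's. Uncompressed, its y in the jig's frame is the carriage joint value - 0.055. It gives way backwards up to 24 mm into the carriage: 1.6 N at first touch plus 0.4 N per mm, then it is solid.
- backstop: Fixed steel backstop, a flat upright plate 100 mm wide, 62 mm high, screwed to the jig. Origin: on the base plate (20 mm above the table), 45 mm in front of the plate's face (towards the carriage): that is where the underside centre of a core stands that touches the plate. Axes as the jig's.
- core: The brittle ceramic honeycomb core to be clamped: brown upright cylinder, 90 mm diameter, 70 mm high, 0.3 kg, with a small white label on top, loose on the base plate between pad and backstop, 8 to 20 mm short of the backstop's face. Origin: centre of its underside. It slides on the plate with about 2 N; pressed with more than 16 N by the pad it breaks.
- spare_core: Bystander: another brown core, 90 mm diameter, 70 mm high, loose on the table beside the jig. Origin: underside centre.
- short_core: Bystander: pale core 72 mm diameter, 45 mm high. Origin: underside centre.
- tape_roll: Bystander: roll of packing tape lying flat, 100 mm diameter, 48 mm high. Origin: underside centre.
- screwdriver: Bystander: screwdriver lying between robot and jig. Origin: on the table under it.
- gauge_block: Bystander: stepped steel block 50 x 30 x 34 mm. Origin: underside centre.
- cleaner: Bystander: white bottle, 60 mm diameter, 150 mm high. Origin: underside centre.
- mug: Bystander: white mug, 80 mm diameter, 90 mm high. Origin: underside centre.
Things that resemble listed ones, but are neither listed nor needed, are in the scene too. What is shaped like the core but blue or turquoise is not meant.

How it is judged (in metres and radians):
On the way, in this order (a step that is already met when the one before it is completed fails the run):
1. the release bar is lifted, so that its latch is out of the parking slot (value of joint release_bar above 0.0085 m and value of joint carriage below 0.045 m), for 0.1 s.
2. with the bar held up clear of the ribs, the carriage is slid forward out of the parking slot (value of joint release_bar above 0.0085 m and value of joint carriage above 0.05 m), for 0.05 s.
3. the core is pushed home against the backstop (within 3 mm) by the pad (y of core in the frame of backstop above -0.003 m and contact force between core and pad above 1 N), for 0.1 s.
At the end, for the whole second after the job is handed in: The release bar is fully down (within 3 mm), its latch in a notch; the core stands upright (within 0.1 rad) against the backstop (within 3 mm); the pad presses it with 1.7 to 10.5 N, that is, its spring is compressed by about 0.5 to 22 mm of its 24 mm; carriage and core are at rest (value of joint release_bar below 0.003 m and y of core in the frame of backstop between -0.003 and 0.003 m and angle between core's own z axis and vertical below 0.1 rad and contact force between core and pad between 1.7 and 10.5 N and velocity of joint carriage between -0.01 and 0.01 m/s and linear speed of core below 0.01 m/s); the robot touches nothing.
It fails at once if the pad presses the brittle core with more than 16 N (contact force between core and pad above 16 N).
It fails at once if a bystander is moved by more than 30 mm (distance of any of spare_core, short_core, tape_roll, screwdriver, gauge_block, cleaner, mug from where it was at the start of the episode above 0.03 m).
It also fails if it takes over 64 s, if anything falls off the work surface, if the arm or the gripper's body presses on something with over 40 N, if the wrist force passes 120 N, or if a joint passes its speed limit or range.

## Robot

A 6-joint arm with a two-finger parallel gripper is mounted at the origin on the work surface. World frame = base frame: x ahead of the robot, y to its left, z up, the work surface at z = 0. Lengths are in mm, angles in rad, forces in N, time in s.
With the tool pointing down it reaches from about 350 to 875 mm from the base axis. Payload 4.2 kg.
Tool frame: the origin (TCP) lies at the very end of the fingers, on their centre line; the grasp point (between the pads) lies 19 mm behind it (arm.pinch_z is the distance from the TCP to the grasp point, in mm); x points along the fingers, y is the direction in which the jaws open and shut, and the axes are right-handed (so a half turn about x gives the same grasp; the last joint's range is limited). The gripper opens to 85 mm and grips with 20 to 120 N. Pads are 22 mm wide; open, the fingers measure 114 mm over their backs; the gripper's body (76 mm by 85 mm) begins 54 mm behind the grasp point. The pads swing forward as they close: fully open they stand 13 mm farther back than shut.
Start: joints at [1.433, 0.385, 0.008, 0, -1.194, -0.259], TCP at [241.51, 576.431, 231.312] pointing down, gripper open.
Joint ranges: [-3.14, 3.14], [-1.21, 2.06], [-1.07, 1.41], [-3.16, 2.05], [-2.99, -0.16], [-3.1, 3.1]. Speed limits (rad/s): [2.79, 2.79, 3.14, 3.14, 3.14, 3.14].

## Interface

Orientations are given as a unit quaternion [x, y, z, w].
In Python, from bench import arm gives the robot as it stands.
- The arm moves only by the tool drive_tool, never from a script. Its argument "motion" is a list of rows, each a list of 4 numbers: the shift along the tool's x, y, z in mm, then the turn about the tool's x in degrees. In form: [[dx, dy, dz, spin], ...]. A call has 1 to 10 rows; each row shifts and turns the commanded pose from where the row before left it, along the tool's axes as they then stand; what a row does not reach is not made up. A row lasts 1/12 s, in which the tool goes at most 41.7 mm and 7.16 degrees, less where a joint would pass 70% of its speed; a pose out of reach is approached as far as the arm can. A call with a gripper value outside its range is refused whole. "grip" is the finger opening in mm, from 0 to 85.4, set as the call begins (left out, the last holds). The fingers move at their own pace and stop on an object; the grip force is fixed at half the most. Time passes only in rows, so rows that do not move let the fingers close. It gives the time, the measured TCP pose, the force and the opening at its end, in the units of the state.
- arm.read_state(): the state, without advancing time (a new reading comes with each control period).
- arm.get_image(name): name is "scene" or "top" or "wrist"; returns the picture (384x512x3 uint8, red, green, blue); there is no depth.
- arm.calibration(name): a dict with "K" (3x3 intrinsics, pixels), "distortion" ([k1, k2, p1, p2, k3] as OpenCV has them; the pictures are not rectified), "eye" and "attitude" of the camera in the world; the wrist camera has in their place "T_tool_cam" (4x4, takes a point from camera to tool coordinates, whose origin is the TCP and whose axes are the tool frame's). Camera axes: x right, y up, looking along -z (the intrinsics and any distortion apply to the point x, -y, -z); pixel columns grow to the right and rows downward; lengths in mm; the calibration is good to about 2 mm. A picture is of the moment at which its call begins: read the wrist's pose just before it. calibration takes no time and is no camera call.
- arm.job_done(): hands the job in, once; it reports no verdict.
The state is a dict: "clock": time; "joints": joint angles; "joint_vel": joint speeds; "joint_efforts": joint torques, N m; "position": TCP position; "ee_rot": TCP orientation; "contact_force": force on the tool from outside, world axes, zero at the start; "wrist_torque": the same for the moment, N m; "gripper_width": finger opening in mm.
Only numpy, scipy, OpenCV 4.12 (cv2) and the standard library are available. Lean on these libraries where they do the work, as an engineer would, in place of code of your own. Each camera call takes 0.05 s, during which the arm holds its last target. There are 200 camera calls.

## Working session

There is one attempt and no reset: what is moved stays moved. The work goes in short steps, Python scripts to look and compute and a tool call to move; the robot and the scene stay as the last step left them, time stands still between calls to the robot, and variables do not carry over. Pictures are saved under pics/ and viewed, about 8 in all and at most 12, crops included, and the job is handed in when it is done.

Besides the shell and the picture viewer there is one more tool, called by a JSON object that holds its "fn" and its "kwargs". drive_tool: Moves the arm, as the interface text tells. Its arguments: {"type":"object","properties":{"motion":{"type":"array"},"grip":{"type":"number"}},"required":["motion"]}

```bash
mkdir -p pics; cat > h.py <<'E'
import numpy as np, cv2
from scipy.spatial.transform import Rotation as R
from bench import arm
def cam(name):
    c=arm.calibration(name); K=np.array(c["K"],float); D=np.array(c["distortion"],float)
    if "T_tool_cam" in c:
        s=arm.read_state(); T=np.eye(4); T[:3,:3]=R.from_quat(s["ee_rot"]).as_matrix(); T[:3,3]=s["position"]
        T=T@np.array(c["T_tool_cam"]); return K,D,T[:3,3],T[:3,:3]
    a=np.array(c["attitude"],float); A=a if a.shape==(3,3) else R.from_quat(a).as_matrix()
    return K,D,np.array(c["eye"],float),A
def ray(C,px,z):
    K,D,e,A=C; u=cv2.undistortPoints(np.array(px,float).reshape(-1,1,2),K,D).reshape(-1,2)
    d=np.c_[u[:,0],-u[:,1],-np.ones(len(u))]@A.T
    return e+d*((z-e[2])/d[:,2])[:,None]
E
python3 - <<'E'
from h import *
print(arm.read_state())
for n in("scene","top"):
    c=arm.calibration(n);print(n,c)
    cv2.imwrite(f"pics/{n}0.png",arm.get_image(n)[:,:,::-1])
E
```

```text
{'clock': 0.0, 'joints': array([ 1.43259537e+00,  3.85556697e-01,  6.59770125e-03, -5.05525771e-04,
       -1.19403244e+00, -2.58573199e-01]), 'joint_vel': array([ 7.27374972e-04,  1.43009162e-03,  1.46366150e-05, -2.17931937e-04,
        5.18283110e-05, -3.48109987e-06]), 'joint_efforts': array([-9.46954460e-04, -3.92288840e+01,  1.88403922e+01,  4.18649286e+00,
       -4.63301971e-03,  1.03801221e-05]), 'position': array([241.2953595 , 575.88443282, 230.20955028]), 'ee_rot': array([-0.69310483,  0.14021171,  0.69334311,  0.13864236]), 'contact_force': array([-0.21092867, -0.16047777,  0.18137441]), 'wrist_torque': array([ 0.01666827,  0.03117935, -0.03302191]), 'gripper_width': 85.25238737427887}
scene {'K': array([[417.36545775,   0.        , 263.11525714],
       [  0.        , 417.36545775, 186.60564869],
       [  0.        ,   0.        ,   1.        ]]), 'distortion': array([-0.09622721,  0.        ,  0.        ,  0.        ,  0.        ]), 'eye': array([1124.42421843,  207.21767916,  900.9706771 ]), 'attitude': array([0.18894109, 0.26919266, 0.7692051 , 0.54786867])}
top {'K': array([[443.75647588,   0.        , 256.21815767],
       [  0.        , 443.75647588, 192.94050461],
       [  0.        ,   0.        ,   1.        ]]), 'distortion': array([-0.01815443,  0.        ,  0.        ,  0.        ,  0.        ]), 'eye': array([ 281.62932102,  -13.29475306, 1224.66259886]), 'attitude': array([ 0.07574996, -0.06611621, -0.66968623,  0.73580632])}
```

View pics/top0.png

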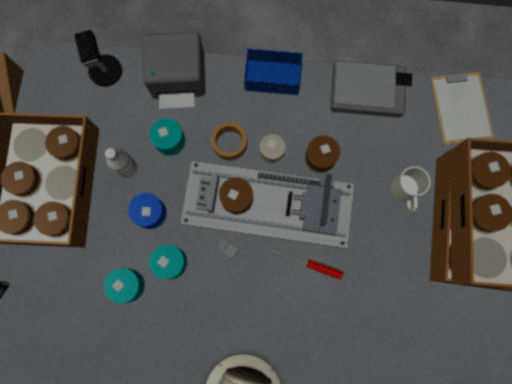

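View pics/scene0.png

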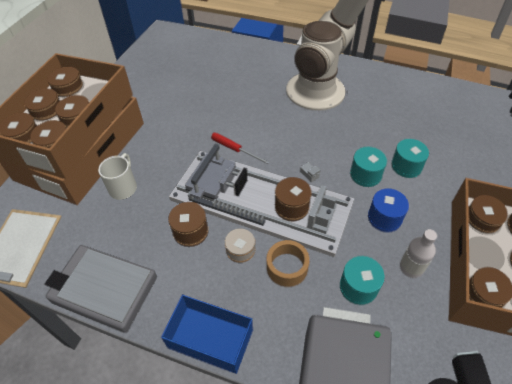

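The top view shows the jig at about (268,205), with the backstop at its left (205,192). The clamped-to-be core is the brown cylinder on the base plate at (236,195). The carriage is at (318,208) with the dark bar at about (326,203). There are other brown cores at (323,152), which is the spare on the table, and in the crates. Only (236,195) stands between pad and backstop. I'll check that in an enlarged crop.

```bash
python3 - <<'E'
from h import *
im=cv2.imread("pics/top0.png"); c=im[150:260,175:365]
cv2.imwrite("pics/c1.png",cv2.resize(c,None,fx=4.2,fy=4.2,interpolation=cv2.INTER_CUBIC))
C=cam("top")
p=ray(C,[[195,163],[354,184],[347,246],[183,225]],20);print(p.round(0)); 
print(np.linalg.norm(p-np.roll(p,-1,0),axis=1), p.mean(0))
E
```

```text
[[ 595.  194.   20.]
 [ 577. -254.   20.]
 [ 403. -243.   20.]
 [ 418.  206.   20.]]
[448.35940823 173.8797858  449.43197466 177.59335353] [498.37989951 -24.21025879  20.        ]
```

View pics/c1.png

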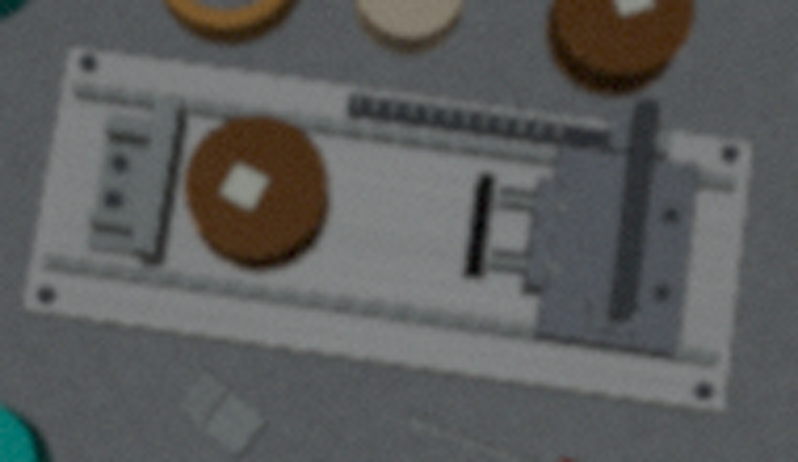

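The crop confirms it: the core at crop (257,190) stands on the plate facing the backstop (170,180) and the pad (478,225). The release bar runs (648,102)-(622,318).

```bash
cat >> h.py <<'E'
def up(p): return (np.array(p,float)+.5)/4.2-.5+[175,150]
E
python3 - <<'E'
from h import *
C=cam("top")
p=ray(C,up([[68,48],[750,143],[722,410],[25,308]]),20);print(p.round(0),np.linalg.norm(p-np.roll(p,-1,0),axis=1), p.mean(0))
y=(p[0]+p[3]-p[1]-p[2]);y/=np.linalg.norm(y);print("yaxis",y,np.degrees(np.arctan2(y[1],y[0])))
x=np.array([y[1],-y[0],0])
o=p.mean(0)
b=ray(C,up([[648,102],[622,318]]),116);print("bar",b,b.mean(0)); print(np.degrees(np.arctan2(*(b[0]-b[1])[[1,0]])))
def j(q): return [(q-o)@x,(q-o)@y]
print("bar jig",j(b.mean(0)))
for n,q,z in(("core top",[[257,183]],90),("padtop",[[482,178],[466,275]],75),("stop top",[[183,108],[158,262]],82),("stripslots",[[350,108],[605,135]],30)):
    print(n,[np.round(j(k),1) for k in ray(C,up(q),z)])
# tool axes
s=arm.read_state();M=R.from_quat(s["ee_rot"]).as_matrix();print(M.round(3)); print(M.T@y)
E
```

```text
[[ 600.  207.   20.]
 [ 577. -251.   20.]
 [ 400. -242.   20.]
 [ 423.  213.   20.]] [458.68682565 178.00260388 456.02702725 176.92553034] [500.08120675 -18.4122699   20.        ]
yaxis [0.0504318  0.99872751 0.        ] 87.10924422909402
bar [[ 573.74677193 -168.78011739  116.        ]
 [ 439.45594767 -161.50977772  116.        ]] [ 506.6013598  -165.14494756  116.        ]
-3.0988976030616566
bar jig [np.float64(13.911849819496934), np.float64(-146.21713825991503)]
core top [array([ 1.8, 84.8])]
padtop [array([ 28.2, -53.7]), array([-34.4, -51.9])]
stop top [array([ 44.4, 139.1]), array([-54.9, 138.6])]
stripslots [array([72.1, 36.7]), array([  78.1, -131.9])]
[[-0.001 -0.387 -0.922]
 [-0.002 -0.922  0.387]
 [-1.     0.002 -0.   ]]
[-0.00182356 -0.94055829  0.33962742]
```

{"fn": "drive_tool", "kwargs": {"motion": [[0,29,-26.5,0],[0,29,-26.5,0],[0,29,-26.5,0],[0,29,-26.5,0],[0,29,-26.5,0],[0,29,-26.5,0],[0,29,-26.5,0],[0,29,-26.5,0],[0,29,-26.5,0],[0,29,-26.5,0]], "grip": 50}}

```text
clock: 0.93
position: [373.7, 204.5, 231.2]
ee_rot: [-0.693, 0.139, 0.693, 0.139]
contact_force: [1.0, -0.1, -0.6]
gripper_width: 49.8
```

{"fn": "drive_tool", "kwargs": {"motion": [[0,29,-26.5,0],[0,29,-26.5,0],[0,29,-26.5,0],[0,29,-26.5,0],[0,29,-26.5,0],[0,29,-26.5,0],[0,29,-26.5,0],[0,29,-26.5,0],[0,29,-26.5,0],[0,0,0,0]]}}

```text
clock: 1.77
position: [494.1, -131.4, 230.4]
ee_rot: [-0.693, 0.142, 0.693, 0.141]
contact_force: [0.4, 1.1, 1.2]
gripper_width: 49.9
```

{"fn": "drive_tool", "kwargs": {"motion": [[0,0,0,-5],[0,0,0,-5],[0,0,0,-5],[0,0,0,-5],[0,0,0,0],[0,0,0,0]]}}

```text
clock: 2.27
position: [492.7, -126.1, 231.0]
ee_rot: [-0.707, 0.018, 0.707, 0.018]
contact_force: [0.3, 0.4, -1.3]
gripper_width: 49.8
```

```bash
python3 - <<'E'
from h import *
s=arm.read_state();print(s["position"]);M=R.from_quat(s["ee_rot"]).as_matrix();print(M.round(3))
im=arm.get_image("wrist")[:,:,::-1];cv2.imwrite("pics/w1.png",im)
E
```

```text
[ 492.68630158 -126.1468835   231.02234931]
[[-0.001 -0.05  -0.999]
 [ 0.    -0.999  0.05 ]
 [-1.    -0.     0.001]]
```

View pics/w1.png

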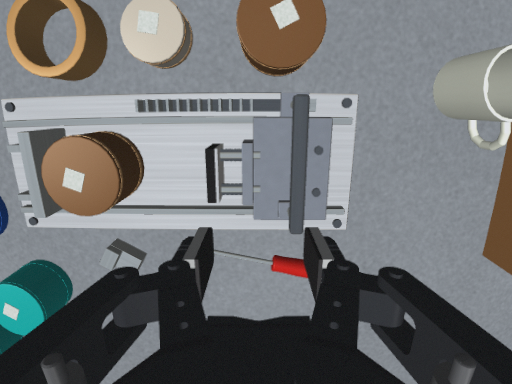

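The wrist view shows the bar from (300,95) to (297,233), the strip with its notches at (136–250,105), and the long slot at (253–280,105).

```bash
python3 - <<'E'
from h import *
C=cam("wrist")
b=ray(C,[[300,95],[297,233]],116);print(b.round(1),b.mean(0),np.degrees(np.arctan2(*(b[0]-b[1])[[1,0]])))
p=ray(C,[[3,95],[358,95],[347,229],[27,229]],20);print("plate",p.round(0),np.linalg.norm(p-np.roll(p,-1,0),axis=1))
o=p.mean(0);y=np.array([.0504,.9987,0]);x=np.array([.9987,-.0504,0])
def j(q): return np.round([(q-o)@x,(q-o)@y],1)
print(o,"bar",j(b.mean(0)))
for n,q,z in(("pad",[[207,147],[207,203]],75),("strip",[[136,105],[253,105],[280,105]],32),("stop",[[62,128],[50,215]],82)):
  print(n,[j(k) for k in ray(C,q,z)])
d=b.mean(0)-[492.7,-126.1,231];M=R.from_quat(arm.read_state()["ee_rot"]).as_matrix();print("tool delta",M.T@d)
E
```

```text
[[ 574.4 -166.4  116. ]
 [ 442.1 -162.   116. ]] [ 508.24558398 -164.20089546  116.        ] -1.9151234476965526
plate [[ 606.  200.   20.]
 [ 576. -252.   20.]
 [ 400. -244.   20.]
 [ 420.  216.   20.]] [453.02636898 176.81307601 460.69657406 187.3425376 ]
[500.57705954 -19.63464389  20.        ] bar [  14.9 -144. ]
pad [array([ 30.1, -51.1]), array([-33.1, -48. ])]
strip [array([75.7, 40.3]), array([ 74.3, -99.7]), array([  74.4, -131.6])]
stop [array([ 52.7, 103.1]), array([-46.3, 137.5])]
tool delta [114.98829779  37.29460306 -17.46846788]
```

{"fn": "drive_tool", "kwargs": {"motion": [[0,19,-8,0],[0,19,-8,0],[30,0,0,0],[30,0,0,0],[30,0,0,0],[20,0,0,0],[16,0,0,0],[16,0,0,0],[0,0,0,0],[0,0,0,0]]}}

```text
clock: 3.15
position: [506.8, -165.0, 88.8]
ee_rot: [-0.706, 0.017, 0.708, 0.017]
contact_force: [-0.4, -0.3, 0.3]
gripper_width: 50.1
```

{"fn": "drive_tool", "kwargs": {"motion": [[0,0,0,0],[0,0,0,0],[0,0,0,0],[0,0,0,0],[0,0,0,0],[0,0,0,0],[0,0,0,0],[0,0,0,0]], "grip": 5}}

```text
clock: 3.82
position: [507.9, -165.2, 90.7]
ee_rot: [0.708, -0.017, -0.706, -0.017]
contact_force: [-0.7, 0.6, 6.3]
gripper_width: 12.8
```

Gripped. Now lift by 11 mm.

{"fn": "drive_tool", "kwargs": {"motion": [[-3,0,0,0],[-3,0,0,0],[-3,0,0,0],[-2,0,0,0],[0,0,0,0],[0,0,0,0],[0,0,0,0]]}}

```text
clock: 4.4
position: [507.8, -165.1, 100.2]
ee_rot: [0.707, -0.017, -0.706, -0.017]
contact_force: [4.3, -2.0, -5.6]
gripper_width: 13.1
```

{"fn": "drive_tool", "kwargs": {"motion": [[-1.5,0,0,0],[0,0,0,0],[0,0,0,0]]}}

```text
clock: 4.65
position: [507.8, -165.1, 101.7]
ee_rot: [0.707, -0.017, -0.706, -0.017]
contact_force: [4.6, -1.3, -7.0]
gripper_width: 12.9
```

{"fn": "drive_tool", "kwargs": {"motion": [[0,-3,0,0],[0,-6,0,0],[0,-8,0,0],[0,-8,0,0],[0,-8,0,0],[0,-8,0,0],[0,-8,0,0],[0,-8,0,0],[0,-3,0,0],[0,0,0,0]]}}

```text
clock: 5.48
position: [511.0, -104.3, 101.8]
ee_rot: [0.708, -0.016, -0.706, -0.017]
contact_force: [6.1, 1.4, -5.9]
gripper_width: 12.9
```

{"fn": "drive_tool", "kwargs": {"motion": [[0,-5,0,0],[0,-5,0,0],[0,-5,0,0],[0,-5,0,0],[0,-4,0,0],[0,-2,0,0],[0,0,0,0],[0,0,0,0]]}}

```text
clock: 6.15
position: [512.3, -78.8, 101.8]
ee_rot: [0.708, -0.017, -0.706, -0.017]
contact_force: [5.8, -0.5, -6.7]
gripper_width: 13.1
```

```bash
python3 - <<'E'
from h import *
im=arm.get_image("wrist")[:,:,::-1];cv2.imwrite("pics/w2.png",im)
im=arm.get_image("top")[150:260,175:365,::-1];im2=arm.get_image("scene")[150:255,165:365,::-1]
cv2.imwrite("pics/c2.png",np.vstack([cv2.resize(k,(600,290),interpolation=cv2.INTER_CUBIC) for k in(im,im2)]))
E
```

```text
(no output)
```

View pics/w2.png

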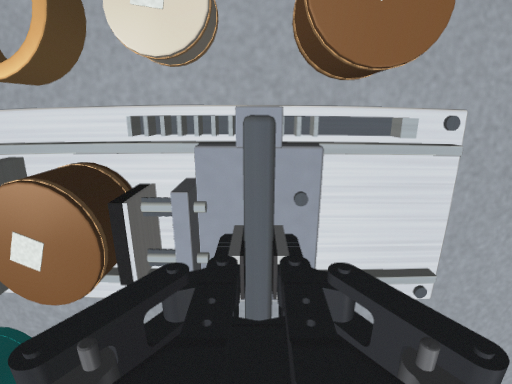

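{"fn": "drive_tool", "kwargs": {"motion": [[0,-2,0,0],[0,-2,0,0],[0,-2,0,0],[0,-2,0,0],[0,-2,0,0],[0,0,0,0],[0,0,0,0]]}}

```text
clock: 6.88
position: [512.8, -69.4, 101.9]
ee_rot: [0.708, -0.017, -0.706, -0.017]
contact_force: [6.9, -3.1, -5.8]
gripper_width: 13.1
```

{"fn": "drive_tool", "kwargs": {"motion": [[0,-2,0,0],[0,-2,0,0],[0,-2,0,0],[0,0,0,0],[0,0,0,0]]}}

```text
clock: 7.3
position: [513.1, -63.4, 101.9]
ee_rot: [0.708, -0.017, -0.706, -0.017]
contact_force: [6.0, -3.3, -6.3]
gripper_width: 12.7
```

{"fn": "drive_tool", "kwargs": {"motion": [[0,-2,0,0],[0,-2,0,0],[0,0,0,0],[0,0,0,0]]}}

```text
clock: 7.63
position: [513.3, -59.5, 102.0]
ee_rot: [0.708, -0.017, -0.706, -0.017]
contact_force: [6.8, -3.1, -6.2]
gripper_width: 12.8
```

```bash
python3 - <<'E'
from h import *
im=arm.get_image("wrist")[:,:,::-1];cv2.imwrite("pics/w3.png",im)
print(arm.read_state()["contact_force"])
E
```

```text
[ 6.59772531 -2.76635408 -6.99293786]
```

View pics/w3.png

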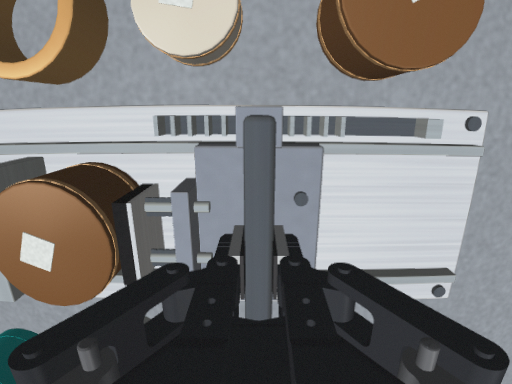

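The pad is now pushing the core: the core's edge is at px 142 and the pad front at 118, still uncompressed. I'll continue.

{"fn": "drive_tool", "kwargs": {"motion": [[0,-2,0,0],[0,-2,0,0],[0,0,0,0],[0,0,0,0],[0,0,0,0]]}}

```text
clock: 8.1
position: [513.5, -55.8, 102.0]
ee_rot: [0.708, -0.017, -0.706, -0.016]
contact_force: [7.0, -5.2, -6.6]
gripper_width: 12.8
```

{"fn": "drive_tool", "kwargs": {"motion": [[0,-2,0,0],[0,-1,0,0],[0,0,0,0],[0,0,0,0],[0,0,0,0]]}}

```text
clock: 8.52
position: [513.6, -53.2, 102.0]
ee_rot: [0.708, -0.017, -0.706, -0.016]
contact_force: [6.9, -6.3, -6.9]
gripper_width: 12.8
```

{"fn": "drive_tool", "kwargs": {"motion": [[0,-2,0,0],[0,-1,0,0],[0,0,0,0],[0,0,0,0],[0,0,0,0]]}}

```text
clock: 8.93
position: [513.8, -50.5, 102.1]
ee_rot: [0.708, -0.017, -0.706, -0.016]
contact_force: [6.7, -8.1, -6.7]
gripper_width: 12.8
```

```bash
python3 - <<'E'
from h import *
im=arm.get_image("wrist")[:,:,::-1];cv2.imwrite("pics/w4.png",im)
f=[]
for i in range(6): arm.get_image("top"); f.append(arm.read_state()["contact_force"])
print(np.mean(f,0),np.std(f,0))
E
```

```text
[ 6.87824257 -7.34453505 -6.70353338] [0.4521521  0.38487509 0.41302413]
```

View pics/w4.png

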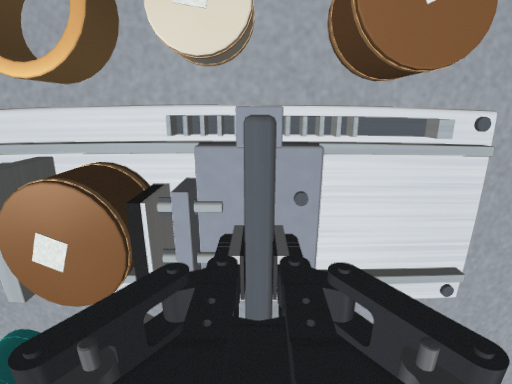

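The core is home: its edge is at px 155, it touches the backstop face at about px 50, and the pad is compressed about 8 mm. Next I lower the bar, still gripped, to feel for a rib or notch.

{"fn": "drive_tool", "kwargs": {"motion": [[1,0,0,0],[1,0,0,0],[1,0,0,0],[1,0,0,0],[1,0,0,0],[0,0,0,0],[0,0,0,0]]}}

```text
clock: 9.87
position: [513.8, -50.5, 98.3]
ee_rot: [0.708, -0.017, -0.706, -0.016]
contact_force: [4.6, -7.6, 1.3]
gripper_width: 12.7
```

It is resting on a rib (fz rose by 8 N at the 8 mm height). I'll creep forward with this slight down-load and watch for the drop.

{"fn": "drive_tool", "kwargs": {"motion": [[0,-1,0,0],[0,0,0,0],[0,0,0,0]]}}

```text
clock: 10.12
position: [513.8, -50.1, 98.4]
ee_rot: [0.708, -0.018, -0.706, -0.016]
contact_force: [3.7, -8.8, 1.7]
gripper_width: 13.0
```

{"fn": "drive_tool", "kwargs": {"motion": [[0,-1,0,0],[0,0,0,0],[0,0,0,0]]}}

```text
clock: 10.37
position: [513.8, -49.4, 98.5]
ee_rot: [0.708, -0.018, -0.706, -0.015]
contact_force: [3.7, -10.9, 1.4]
gripper_width: 12.8
```

{"fn": "drive_tool", "kwargs": {"motion": [[0,-1,0,0],[0,0,0,0],[0,0,0,0]]}}

```text
clock: 10.62
position: [513.9, -48.6, 98.6]
ee_rot: [0.708, -0.018, -0.706, -0.015]
contact_force: [4.4, -12.5, 0.9]
gripper_width: 12.9
```

{"fn": "drive_tool", "kwargs": {"motion": [[-1.5,0,0,0],[0,0,0,0],[0,0,0,0],[0,0,0,0]]}}

```text
clock: 10.95
position: [513.9, -48.0, 98.8]
ee_rot: [0.708, -0.018, -0.706, -0.016]
contact_force: [8.2, -10.5, -5.1]
gripper_width: 12.9
```

{"fn": "drive_tool", "kwargs": {"motion": [[-2,0,0,0],[0,0,0,0],[0,0,0,0],[0,0,0,0],[1,0,0,0],[1,0,0,0],[1.5,0,0,0],[1,0,0,0],[0,0,0,0]]}}

```text
clock: 11.7
position: [513.9, -48.0, 98.4]
ee_rot: [0.708, -0.018, -0.706, -0.015]
contact_force: [1.7, -7.2, 7.7]
gripper_width: 12.7
```

{"fn": "drive_tool", "kwargs": {"motion": [[-2,0,0,0],[-2.5,0,0,0],[0,-2,0,0],[0,0,0,0],[0,0,0,0],[1,0,0,0],[1.5,0,0,0],[1,0,0,0],[1,0,0,0],[0,0,0,0]]}}

```text
clock: 12.53
position: [514.0, -45.9, 98.4]
ee_rot: [0.708, -0.017, -0.706, -0.015]
contact_force: [1.3, -7.5, 8.0]
gripper_width: 12.8
```

{"fn": "drive_tool", "kwargs": {"motion": [[0,0,0,0]]}}

```text
clock: 12.62
position: [514.0, -45.9, 98.4]
ee_rot: [0.708, -0.017, -0.706, -0.015]
contact_force: [1.6, -8.3, 6.8]
gripper_width: 12.7
```

{"fn": "drive_tool", "kwargs": {"motion": [[-2,0,0,0],[-2.5,0,0,0],[0,-2,0,0],[0,0,0,0],[0,0,0,0],[1,0,0,0],[1.5,0,0,0],[1,0,0,0],[1,0,0,0],[0,0,0,0]]}}

```text
clock: 13.45
position: [514.1, -44.0, 98.3]
ee_rot: [0.708, -0.017, -0.706, -0.015]
contact_force: [1.1, -8.2, 6.9]
gripper_width: 13.0
```

{"fn": "drive_tool", "kwargs": {"motion": [[-2,0,0,0],[-2.5,0,0,0],[0,-2,0,0],[0,0,0,0],[0,0,0,0],[1,0,0,0],[1.5,0,0,0],[1,0,0,0],[1,0,0,0],[0,0,0,0]]}}

```text
clock: 14.28
position: [514.2, -41.9, 96.3]
ee_rot: [0.708, -0.018, -0.706, -0.016]
contact_force: [6.6, -10.6, -5.3]
gripper_width: 13.2
```

It dropped: z is 2 mm below rib height and the weight is still hanging on the fingers. I'll lower it fully and open.

{"fn": "drive_tool", "kwargs": {"motion": [[1.5,0,0,0],[1.5,0,0,0],[1.5,0,0,0],[1.5,0,0,0],[0.5,0,0,0],[0,0,0,0],[0,0,0,0],[0,0,0,0]]}}

```text
clock: 14.95
position: [514.3, -41.9, 90.7]
ee_rot: [0.708, -0.017, -0.706, -0.016]
contact_force: [4.6, -9.0, 0.4]
gripper_width: 12.9
```

{"fn": "drive_tool", "kwargs": {"motion": [[0,0,0,0],[0,0,0,0],[0,0,0,0],[0,0,0,0],[0,0,0,0],[0,0,0,0]], "grip": 40}}

```text
clock: 15.45
position: [512.9, -40.0, 89.3]
ee_rot: [-0.707, 0.017, 0.707, 0.017]
contact_force: [-0.6, -0.1, -0.2]
gripper_width: 40.0
```

{"fn": "drive_tool", "kwargs": {"motion": [[-10,0,0,0],[-20,0,0,0],[-30,0,0,0],[-30,0,0,0],[-30,0,0,0],[0,0,0,0],[0,0,0,0],[0,0,0,0]]}}

```text
clock: 16.12
position: [512.5, -40.1, 209.4]
ee_rot: [-0.707, 0.017, 0.707, 0.017]
contact_force: [-0.6, -0.3, -0.3]
gripper_width: 40.1
```

```bash
python3 - <<'E'
from h import *
s=arm.read_state();print(s["position"],s["contact_force"])
C=cam("wrist");im=arm.get_image("wrist")[:,:,::-1];cv2.imwrite("pics/w5.png",im)
im2=arm.get_image("scene")[130:265,160:370,::-1];cv2.imwrite("pics/s5.png",cv2.resize(im2,None,fx=3.8,fy=3.8,interpolation=cv2.INTER_CUBIC))
E
```

```text
[512.54145659 -40.11931734 209.38146086] [-0.56306729 -0.26597704 -0.33828269]
```

View pics/w5.png

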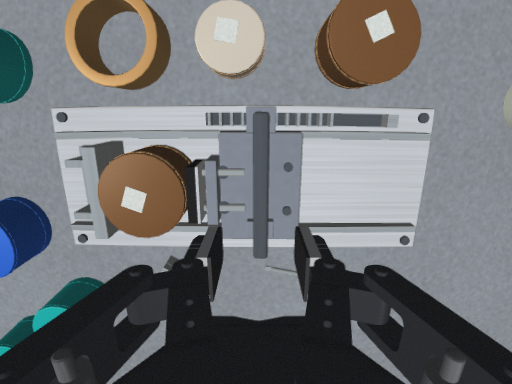

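View pics/s5.png

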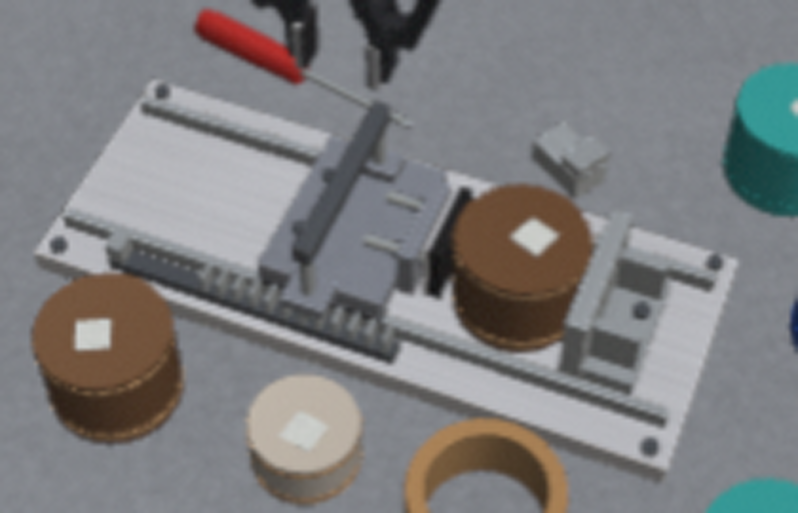

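The core stands upright between the pad (px 190) and the backstop (px 107). The bar is level and the fingers are clear. One check of the compression from this view.

```bash
python3 - <<'E'
from h import *
C=cam("wrist")
b=ray(C,[[261,110],[260,258]],116).mean(0); p=ray(C,[[193,162],[188,225]],75).mean(0)
y=np.array([.0504,.9987,0]);print("bar",b,"pad-bar",(p-b)@y,"initial ~94")
E
```

```text
bar [515.04734486 -41.71207973 116.        ] pad-bar 72.40583722928312 initial ~94
```

The visual figure (about 21 mm) disagrees with the force and kinematic estimate (about 16 mm), and the limit is 22 mm. I'll settle it with the gripped views w2/w3/w4, where the camera was fixed relative to the carriage.

```bash
python3 - <<'E'
from h import *
K,D,e,A=cam("wrist"); print("cam z now",e[2])
g=[cv2.cvtColor(cv2.imread(f"pics/w{i}.png"),cv2.COLOR_BGR2GRAY) for i in(2,3,4)]
for q in g: print(q[225,100:200:2])
t=g[0][192:250,112:160]   # pad block in w2
for q in g:
    r=cv2.matchTemplate(q[188:254,100:180],t,cv2.TM_CCOEFF_NORMED);print(cv2.minMaxLoc(r)[1::2])
e2=e+[0,0,101.9-209.4]
for z in(60,70,75): # px per mm at gripped pose
    print(z,K[0,0]/(e2[2]-z))
im=cv2.cvtColor(cv2.imread("pics/w5.png"),cv2.COLOR_BGR2GRAY);print("w5",im[200,180:230]); 
w1=cv2.cvtColor(cv2.imread("pics/w1.png"),cv2.COLOR_BGR2GRAY);print("w1",w1[175,195:270])
E
```

```text
cam z now 350.3247230819286
[ 62  39  42  41  40  42  39  40  38  41  39  40  35 210 210  92  91  90
  93  92  94  91  93  93  94  93  95  93  93 102 211 211 212 210 211 210
 177 145 144 144 144 145 145 145 146  81  66  67  67  89]
[ 98  55  40 128  74  67  47  42  38  37  38  38  40  40  74 209 209  92
  92  92  92  93  94  93  94  92  94  91  92  91  93 166 212 212 212 212
 185 144 144 144 146 145 146 146 147  93  65  66  66  84]
[108 108 106 106 107 105 104  97  55  41 114  76  68  42  38  40  38  39
  39  41  39  97 212 212  96  94  93  94  96  94  93  93  94  95  92  93
 116 146 144 145 146 146 148 147 148 100  66  68  68  80]
(1.0, (12, 4))
(0.9793523550033569, (16, 4))
(0.9138363599777222, (29, 4))
60 1.5218191340492473
70 1.6098747725546143
75 1.657837752710068
w5 [ 90  90  90  88  60  69  88  44  37  37  38  39  37  39  36  45 100 195
 189 136  87  87  88  88  87  90 113 138 138 137 138 138 138 136 138 137
 134  95  64  62  94 140 136 137 138 138 137 137 136 135]
w1 [193 194 194 194 193 195 193 194 195 195 185 105  37  35  36  37  35  37
  36  53 124 194 182 129  85  85  85  85 104 159 195 195 194 195 194 195
 195 195 194 194 194 195 195 195 195 195 186 156 135 137 136 136 136 135
 135 135 132 110  97 139 133 135 134 134 134 134 135 135 134 134 133 133
 133 134 133]
```

```bash
python3 -c "
from bench import arm
print(arm.job_done())"
```

```text
the job is handed in; nothing more can be done
None
```

The core is clamped against the backstop, the latch is in a notch, and I handed the job in at about 16 s of the 64 s. It reported no verdict.

I gripped the release bar, lifted it about 11–12 mm, and slid the carriage out of the parking slot until the pad had pushed the core home. I then moved forward in steps with the bar lifted, lowering it each time to feel for a notch. It dropped fully at TCP y ≈ -42 mm. I opened the fingers and backed off upwards.

**Last checks:**
- **Bar:** before I let go it was back at its starting height, with TCP z at 90.7 mm both times and almost no vertical force left.
- **Core:** in the last pictures it stands upright between pad and backstop.
- **Robot:** the fingers are clear and the force on the tool is about zero. Nothing I saw on the bench had visibly moved.

**Where the checks disagreed:**
- **Pad compression:** my force readings suggested about 16 mm. A first rough picture measurement gave about 21 mm, and two closer ones both gave about 19 mm. I trusted 19 mm, which is about 9.3 N and within the 22 mm / 10.5 N limit by roughly 3 mm.
- **Other notch:** the notch 12 mm back would have left about 7 mm of compression and more margin. I didn't try it.

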